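Screw a bearing retaining ring home with a two-pin spanner

TASK

The retaining ring in the bearing housing is loose. Take the two-pin spanner from its wooden stand, feel its two pins into the ring's two holes and turn the ring clockwise (seen from above) until it comes up fully home against its stop. Be gentle: do not press or wrench hard on the ring; then put the spanner back upright in its stand, pins in the stand's holes, let go, and leave the other things alone.

Things in the scene. Friction and masses are not known exactly. Their poses are not given: they have to be found in the camera images.
- housing: grey cast bearing housing of a banding wheel, fixed to the bench: round foot 136 mm across and 13 mm high, round neck 84 mm across up to the rim at 52 mm. Its bore, 63 mm across and open at the top, holds the bare metal retaining ring, whose face lies 6 mm below the rim. Origin: middle of the underside, on the bore's axis; z up, x the reference direction for the ring's holes
- ring_centre (a point): point on the bore's axis at the height of the ring's upper face, 46 mm above the bench; fixed to the housing, with its axes (it does not turn with the ring). Ring: 61 mm outside, 28 mm inside, two holes 9 mm across, 8 mm deep, opposite each other, 44 mm apart. At the start the line through the holes lies within 0.35 rad either side of the housing's x axis; this is not measured: see or feel it
- ring (a joint): turning angle of the retaining ring, rad: 0 = fully home at its firm stop, -0.85 to -0.5 at the start; it grows as the ring turns clockwise seen from above. About 0.2 N m of dry friction holds it where it is left; at the stop the moment rises steeply, some 0.2 N m for each 0.01 rad. 0.4 N m is ample to seat it; over about 0.8 N m, or over 35 N of push, harms it. It could also be loosened, back to -1.3
- spanner_pins (a point): two-pin spanner, dark steel, 72 mm high, about 0.16 kg; this point is midway between its pin tips. z along the pins to the handle, x from pin to pin; the same after a half turn. Pins 6 mm thick, round-ended, 18 mm long, 44 mm apart; above them a crossbar 60 x 12 mm, 18 to 34 mm above the tips, then the flat handle, 40 mm (x) by 12 mm (y), up to 72 mm above the tips
- spanner_grip (a point): middle of the spanner's flat handle, 54 mm above the pin tips; the handle is 12 mm thick along y here, to be gripped across y. At the start it is 66 mm above the bench
- stand_top (a point): middle of the top face of the spanner's wooden stand, a block 90 x 44 x 30 mm fixed to the bench, top 30 mm above it; x along the block. Two holes 11 mm across and 24 mm deep at 22 mm either side along x take the pins; the crossbar then rests on the top face, with the pin tips 18 mm below it
- paste_pot: white paste pot, 56 mm across, 51 mm high; origin under its middle. Leave alone
- saucer: pigment saucer, 90 mm across, 33 mm high; origin under its middle. Leave alone
- stilt: three-armed clay kiln stilt, 58 x 50 x 24 mm; origin under its middle. Leave alone
Not all that is in view belongs to the job. Leave any green, pink or red look-alike of the part that bears spanner_pins alone.

How it is judged:
By the outcome, as a careful person would: the job done as asked, in the order asked, and still so for the second after the job is handed in, with the robot touching nothing.
It also fails if it takes over 56 s, if anything falls off the work surface, if the arm or the gripper's body presses on something with over 40 N, if the wrist force passes 120 N, or if a joint passes its speed limit or range.

ROBOT

A 6-joint arm with a two-finger parallel gripper is mounted at the origin on the work surface; the furniture and walls round the work are solid. World frame = base frame: x ahead of the robot, y to its left, z up, the work surface at z = 0. Lengths are in m, angles in degrees, forces in N, time in s.
With the tool pointing down it reaches from about 0.3 to 0.75 m from the base axis. Payload 8.5 kg.
Tool frame: the origin (TCP) lies between the finger pads; the fingertips stand 19 mm ahead of it and the grasp point (between the pads) is the TCP; z points along the fingers, y is the line along which they close (so a half turn about z gives the same grasp; the last joint's range is limited). The gripper opens to 85 mm and grips with 20 to 120 N. Pads are 22 mm wide; open, the fingers measure 114 mm over their backs; the gripper's body (76 mm by 85 mm) begins 54 mm behind the grasp point. The pads swing forward as they close: fully open they stand 13 mm farther back than shut.
Start: joints at [-75.59, 21.807, 74.336, -0, 83.858, -12.336], TCP at [0.248, -0.491, 0.25] pointing down, gripper open.
Joint ranges: [-178.18, 178.18], [-50.72, 133.34], [12.68, 142.11], [-81.47, 261.47], [9.98, 163.14], [-165.26, 165.26]. Speed limits (degrees/s): [136.94, 136.94, 180, 180, 180, 180].

INTERFACE

Orientations are given as a 3x3 rotation matrix whose columns are the frame's x, y, z axes.
In Python, from rig import env, optics gives the robot as it stands.
- The arm moves only by the tool arm_command, never from a script. Its argument "commands" is one flat list of numbers, 7 for each row, row after row: the closure, from -1 (fully open) to 1 (shut), so that 0 is half open, then the shift along the tool's x, y, z as a fraction of full scale, then the turn, a rotation vector about the tool's x, y, z as a fraction of full scale. A call has 1 to 12 rows; each row is the pose to reach, as a shift and turn from the pose commanded when the call began, along the tool's axes at that moment; what a row does not reach only later rows make up. Full scale, the value 1, is 500 mm for a shift and 120 degrees for a turn. A row lasts 1/12 s, in which the tool goes at most 41.7 mm and 7.16 degrees, less where a joint would pass 70% of its speed; a pose out of reach is approached as far as the arm can. A call with a number of a shift or a turn outside -1 to 1 is refused whole. A call with a gripper value outside its range is refused whole. The fingers move at their own pace and stop on an object; "newtons" is the grip in N (left out, the last holds). Time passes only in rows, so rows that repeat a pose let the fingers close. It gives the time, the measured TCP pose, the force, the opening and the grip force at its end, in the units of the state.
- env.observe(): the state, without advancing time (a new reading comes with each control period).
- optics.get_image(name): name is "side" or "top" or "wrist"; returns a dict with "image" (400x640x3 uint8, red, green, blue), "intrinsics" (3x3 intrinsics, pixels), "origin" and "orientation" of the camera in the world; the wrist camera has in their place "tool_from_camera" (4x4, takes a point from camera to tool coordinates, whose origin is the TCP and whose axes are the flange's). Camera axes: x right, y down, z forward; pixel columns grow to the right and rows downward; lengths in m; the calibration is good to about 2 mm. A picture is of the moment at which its call begins: read the wrist's pose just before it. There is no depth.
- env.close_job(): hands the job in; it is judged then, once.
The state is a dict: "time_s": time; "q": joint angles; "qvel": joint speeds; "joint_efforts": joint torques, N m; "position": TCP position; "tool_rot": TCP orientation; "ft_force": force on the tool from outside, world axes, zero at the start; "wrist_torque": the same for the moment, N m; "grip_width": finger opening in m; "gripper_force": force on a finger pad.
Only numpy, scipy, OpenCV 4.12 (cv2) and the standard library are available. Lean on these libraries where they do the work, as an engineer would, in place of code of your own. Each camera call takes 0.05 s, during which the arm holds its last target. There are 200 camera calls.

## Working session

There is one attempt and no reset: what is moved stays moved. The work goes in short steps, Python scripts to look and compute and a tool call to move; the robot and the scene stay as the last step left them, time stands still between calls to the robot, and variables do not carry over. Pictures are saved under pics/ and viewed, at most 10 in all, crops included, and the job is handed in when it is done.

Besides the shell and the picture viewer there is one more tool, called after "Emit:" in YAML: its name, and indented under it one key for each argument. arm_command: Moves the arm, as the interface text tells. Shift numbers are shares of 500 mm and turn numbers shares of 120 degrees, none past 1 either way. Its arguments: {"type":"object","properties":{"commands":{"type":"array","items":{"type":"number"}},"newtons":{"type":"number"}},"required":["commands"]}

```bash
ls; mkdir -p pics
cat > h.py <<'E'
import numpy as np, cv2
from rig import env, optics
def cam(n):
    s=env.observe(); d=optics.get_image(n); K=np.array(d["intrinsics"])
    if n=="wrist":
        T=np.array(d["tool_from_camera"]); R=np.array(s["tool_rot"]); p=np.array(s["position"])
        Rc=R@T[:3,:3]; o=p+R@T[:3,3]
    else: Rc=np.array(d["orientation"]); o=np.array(d["origin"])
    return d["image"],K,Rc,o
def save(n,f):
    im,K,Rc,o=cam(n); cv2.imwrite(f"pics/{f}.png",im[:,:,::-1]); np.savez(f"pics/{f}.npz",K=K,R=Rc,o=o); return im
def load(f): 
    z=np.load(f"pics/{f}.npz"); return z["K"],z["R"],z["o"]
def ray(f,u,v,z):
    K,R,o=load(f); d=R@np.linalg.inv(K)@[u,v,1]; return o+d*(z-o[2])/d[2]
def proj(f,P):
    K,R,o=load(f); c=K@(R.T@(np.array(P)-o)); return c[:2]/c[2]
def crop(f,u0,v0,w,h,s,out):
    im=cv2.imread(f"pics/{f}.png")[v0:v0+h,u0:u0+w]; cv2.imwrite(f"pics/{out}.png",cv2.resize(im,None,fx=s,fy=s,interpolation=cv2.INTER_CUBIC))
E
python3 - <<'E'
from h import *
a=save("top","top0"); b=save("side","side0")
for f in("top0","side0"): print(load(f))
s=env.observe(); print(s["time_s"],s["position"],s["tool_rot"],s["ft_force"],s["grip_width"])
E
```

```text
pics
(array([[435.6239341 ,   0.        , 320.98642007],
       [  0.        , 435.6239341 , 201.00381619],
       [  0.        ,   0.        ,   1.        ]]), array([[-0.02554661, -0.9943091 ,  0.10342526],
       [-0.99908614,  0.02894103,  0.03145332],
       [-0.03426755, -0.10252722, -0.99413978]]), array([ 0.41682247, -0.07043969,  0.9573853 ]))
(array([[462.21325885,   0.        , 313.26917595],
       [  0.        , 462.21325885, 201.32760022],
       [  0.        ,   0.        ,   1.        ]]), array([[ 0.93821803, -0.17831718,  0.29656352],
       [-0.34566523, -0.44281028,  0.82730563],
       [-0.01620143, -0.87870475, -0.47709063]]), array([ 0.17538874, -0.92449912,  0.57277943]))
0.1 [ 0.2474681  -0.49092728  0.24977634] [[ 8.92995707e-01  4.50065081e-01 -2.99946703e-04]
 [ 4.50065082e-01 -8.92994871e-01  1.25814786e-03]
 [ 2.98397553e-04 -1.25851618e-03 -9.99999164e-01]] [ 0.08969262  0.59835087 -0.81982221] 0.08523304579562775
```

View pics/top0.png

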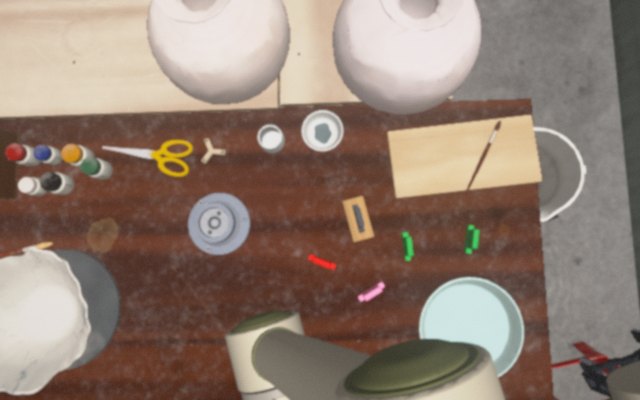

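View pics/side0.png

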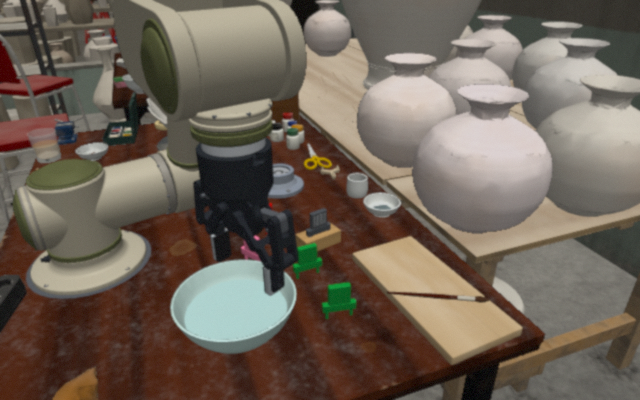

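Spanner candidates in top0 are green (408,246), green (473,239), pink (371,292), red (321,262) and the dark one in the wooden stand (358,218). The dark one fits, being dark steel and upright in the stand. The housing is at (217,223). I'll confirm with one enlarged crop.

Run:
```python
from h import *
crop("top0",180,180,80,90,5,"c1"); crop("top0",320,180,80,90,5,"c2")
cv2.imwrite("pics/c12.png",np.hstack([cv2.imread("pics/c1.png"),cv2.imread("pics/c2.png")]))
```

```text
(no output)
```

View pics/c12.png

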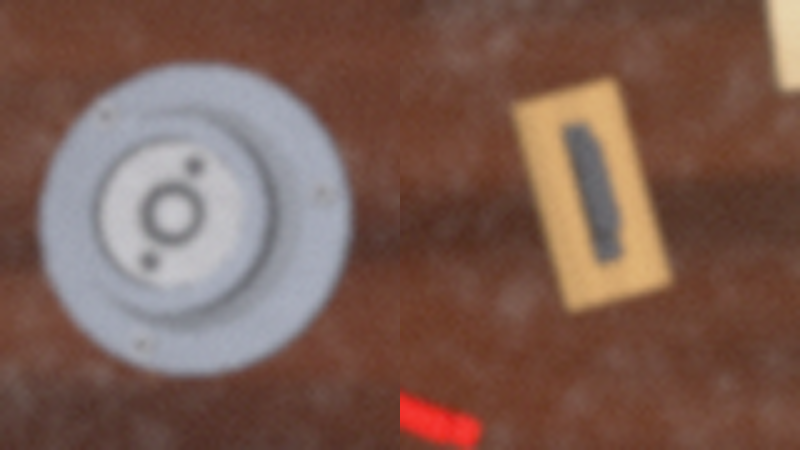

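The crop shows the ring holes at about (219,213) and (209.8,232.2), and the dark spanner standing in the wooden block. Top-face corners are about (342.4,200.4), (363.4,195.4), (374.6,237) and (354,242.4).

Run:
```python
from h import *
A=ray("top0",219,213,.046);B=ray("top0",209.8,232.2,.046);d=A-B
print("ring",(A+B)/2,np.linalg.norm(d),np.degrees(np.arctan2(d[1],d[0])))
c=[ray("top0",u,v,.03) for u,v in((342.4,200.4),(363.4,195.4),(374.6,237),(354,242.4))]
print("stand",np.mean(c,0),[np.linalg.norm(c[i]-c[i-1]) for i in range(4)])
d=c[0]+c[1]-c[2]-c[3];print(np.degrees(np.arctan2(d[1],d[0])))
C=ray("top0",320+(578-400)/5,180+128/5,.072+.012);D=ray("top0",320+(608-400)/5,180+255/5,.060)
print("sp",C,D)
d=optics.get_image("wrist");print(d["tool_from_camera"],d["intrinsics"])
s=env.observe();R=np.array(s["tool_rot"]);print(np.degrees(np.arctan2(R[1,0],R[0,0])))
```

```text
ring [0.47240157 0.18464213 0.046     ] 0.04456942578055368 -26.09471754513645
stand [ 0.47318868 -0.12004991  0.03      ] [np.float64(0.0925873810836306), np.float64(0.04611394741898698), np.float64(0.0915038006343691), np.float64(0.045014264591795215)]
13.260759993253677
sp [ 0.49638078 -0.11212139  0.084     ] [ 0.44592905 -0.12377874  0.06      ]
[[-7.71958470e-04 -9.59812930e-01 -2.80639526e-01  7.20904836e-02]
 [ 9.99999632e-01 -6.36056096e-04 -5.75340629e-04 -4.32706351e-04]
 [ 3.73716893e-04 -2.80639867e-01  9.59813068e-01 -1.24382521e-01]
 [ 0.00000000e+00  0.00000000e+00  0.00000000e+00  1.00000000e+00]] [[275.819621     0.         318.49177924]
 [  0.         275.819621   198.609007  ]
 [  0.           0.           1.        ]]
26.74409697032859
```

Emit:
arm_command:
  commands: [0,0.737,-0.459,0.06,0,0,-0.7,0,0.737,-0.459,0.06,0,0,-0.7,0,0.737,-0.459,0.06,0,0,-0.7,0,0.737,-0.459,0.06,0,0,-0.7,0,0.737,-0.459,0.06,0,0,-0.7,0,0.737,-0.459,0.06,0,0,-0.7,0,0.737,-0.459,0.06,0,0,-0.7,0,0.737,-0.459,0.06,0,0,-0.7,0,0.737,-0.459,0.06,0,0,-0.7,0,0.737,-0.459,0.06,0,0,-0.7,0,0.737,-0.459,0.06,0,0,-0.7,0,0.737,-0.459,0.06,0,0,-0.7]

```text
time_s: 1.15
position: [0.4744, -0.1169, 0.2198]
tool_rot: [[-0.364, 0.931, -0.001], [0.931, 0.364, 0.001], [0.001, -0.0, -1.0]]
ft_force: [0.2, -0.3, 0.0]
grip_width: 0.0425
gripper_force: 0.0
```

Emit:
arm_command:
  commands: [0,0,0,0,0,0,-0.688,0,0,0,0,0,0,-0.688,0,0,0,0,0,0,-0.688,0,0,0,0,0,0,-0.688,0,0,0,0,0,0,-0.688,0,0,0,0,0,0,-0.688,0,0,0,0,0,0,-0.688,0,0,0,0,0,0,-0.688,0,0,0,0,0,0,-0.688,0,0,0,0,0,0,-0.688,0,0,0,0,0,0,-0.688,0,0,0,0,0,0,-0.688]

```text
time_s: 2.15
position: [0.4732, -0.1203, 0.2201]
tool_rot: [[-0.972, -0.236, -0.0], [-0.236, 0.972, 0.0], [0.0, 0.0, -1.0]]
ft_force: [0.1, -0.5, -0.8]
grip_width: 0.0427
gripper_force: 0.0
```

```bash
cat >> h.py <<'E'
def st():
    s=env.observe();R=np.array(s["tool_rot"]);y=np.degrees(np.arctan2(R[1,0],R[0,0]))
    print("t",round(s["time_s"],2),"p",np.round(s["position"],4),"yaw",round(y,2),"z",np.round(R[:,2],4),"F",np.round(s["ft_force"],1),"M",np.round(s["wrist_torque"],2),"w",round(s["grip_width"],4),"g",np.round(s["gripper_force"],1),"q1,6",np.round([s["q"][0],s["q"][5]],1))
    return s
def go(p,yaw):
    s=st();R=np.array(s["tool_rot"]);d=R.T@(np.array(p)-np.array(s["position"]))/.5
    y=np.degrees(np.arctan2(R[1,0],R[0,0])); t=-((yaw-y+180)%360-180)/120
    print("shift",np.round(d,4),"turn z",round(t,4))
E
python3 - <<'E'
from h import *
save("wrist","w1"); st()
print(proj("w1",[.473,-.12,.03]),proj("w1",[.473,-.12,.084]))
E
```

```text
t 2.2 p [ 0.4732 -0.1203  0.2201] yaw -166.26 z [-5.e-04  3.e-04 -1.e+00] F [ 1.  -0.3 -0. ] M [ 0.03  0.01 -0.04] w 0.0427 g 0.0 q1,6 [ -28.2 -131.9]
[318.17238513 181.0739024 ] [318.1461381 193.1518459]
```

View pics/w1.png

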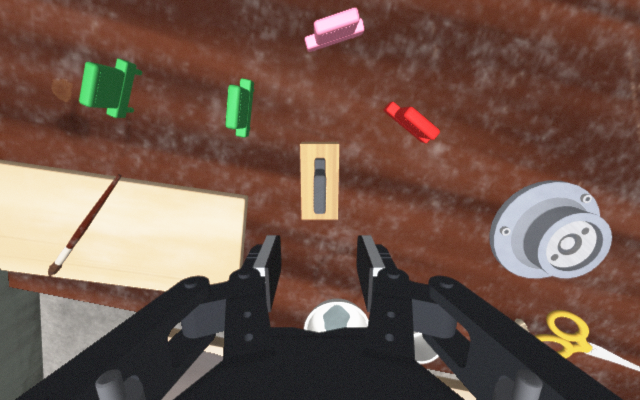

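The wrist view shows the stand's top face at about (300,144)–(338,219) with the dark spanner upright in it, aligned with the image axes. The ring holes are at (557,258) and (586,231).

Run:
```python
from h import *
c=[ray("w1",u,v,.03) for u,v in((301,144.5),(338.5,144.5),(338,218.5),(301,218.5))]
print("stand",np.mean(c,0),[round(np.linalg.norm(c[i]-c[i-1]),4) for i in range(4)])
d=c[0]+c[1]-c[2]-c[3];print(np.degrees(np.arctan2(d[1],d[0])))
a,b=ray("w1",314.5,213,.046),ray("w1",320.5,158,.046);print("sp",a,b)
A=ray("w1",586,231,.046);B=ray("w1",557,258,.046);d=A-B
print("ring",(A+B)/2,np.linalg.norm(d),np.degrees(np.arctan2(d[1],d[0])))
cr=np.mean(c,0); go([cr[0],cr[1],.066],193.5)
crop("w1",285,130,70,105,8,"c3")
```

```text
stand [ 0.47474674 -0.11783546  0.03      ] [np.float64(0.0885), np.float64(0.0421), np.float64(0.0885), np.float64(0.0449)]
-166.49452280560948
sp [ 0.50683769 -0.1161254   0.046     ] [ 0.4441327  -0.12439235  0.046     ]
ring [0.47383278 0.18905365 0.046     ] 0.04328773255466765 157.6838570118291
t 2.2 p [ 0.4732 -0.1203  0.2201] yaw -166.26 z [-5.e-04  3.e-04 -1.e+00] F [ 1.  -0.3 -0. ] M [ 0.03  0.01 -0.04] w 0.0427 g 0.0 q1,6 [ -28.2 -131.9]
shift [-0.0043  0.0039  0.3083] turn z 0.002
```

View pics/c3.png

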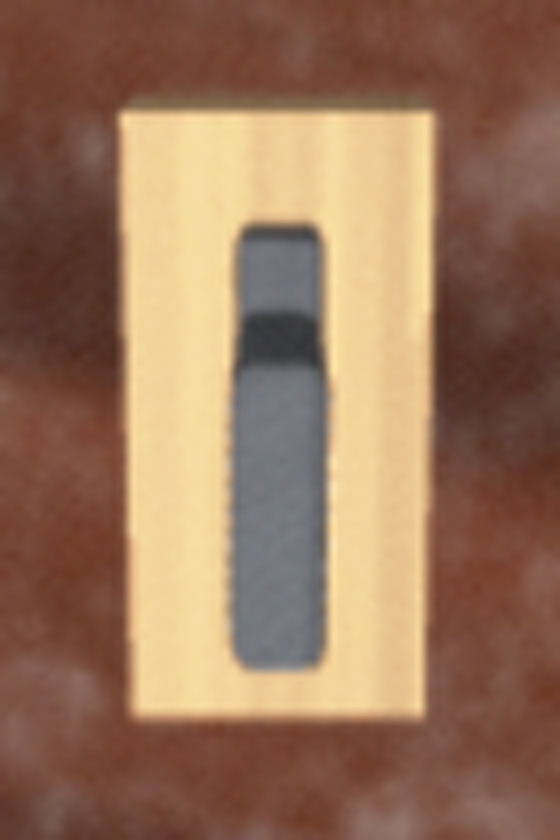

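Emit:
arm_command:
  commands: [0,-0.003,0.0035,0.08,0,0,0.002,0,-0.003,0.0035,0.15,0,0,0.002,0,-0.003,0.0035,0.2,0,0,0.002,0,-0.003,0.0035,0.25,0,0,0.002,0,-0.003,0.0035,0.28,0,0,0.002,0,-0.003,0.0035,0.3,0,0,0.002,0,-0.003,0.0035,0.302,0,0,0.002,0,-0.003,0.0035,0.302,0,0,0.002]

```text
time_s: 2.87
position: [0.4742, -0.1183, 0.0691]
tool_rot: [[-0.974, -0.225, -0.001], [-0.225, 0.974, 0.001], [0.001, 0.001, -1.0]]
ft_force: [-0.1, -0.5, 0.6]
grip_width: 0.0426
gripper_force: 0.0
```

Emit:
arm_command:
  commands: [1,0,0,0,0,0,0,1,0,0,0,0,0,0,1,0,0,0,0,0,0,1,0,0,0,0,0,0,1,0,0,0,0,0,0,1,0,0,0,0,0,0,1,0,0,0,0,0,0,1,0,0,0,0,0,0]
  newtons: 80

```text
time_s: 3.53
position: [0.4748, -0.1185, 0.0702]
tool_rot: [[-0.974, -0.226, 0.002], [-0.226, 0.974, -0.001], [-0.001, -0.001, -1.0]]
ft_force: [0.0, 0.6, 5.5]
grip_width: 0.0111
gripper_force: 78.5
```

Run:
```python
from h import *
st()
```

```text
t 3.53 p [ 0.4748 -0.1185  0.0702] yaw -166.94 z [ 1.6e-03 -8.0e-04 -1.0e+00] F [0.  0.6 5.5] M [ 0.11  0.2  -0.03] w 0.0111 g 78.5 q1,6 [ -27.9 -131. ]
```

Emit:
arm_command:
  commands: [1,0,0,-0.02,0,0,0,1,0,0,-0.05,0,0,0,1,0,0,-0.1,0,0,0,1,0,0,-0.15,0,0,0,1,0,0,-0.18,0,0,0,1,0,0,-0.18,0,0,0]

```text
time_s: 4.03
position: [0.4754, -0.1188, 0.1623]
tool_rot: [[-0.974, -0.226, 0.005], [-0.226, 0.974, -0.003], [-0.005, -0.004, -1.0]]
ft_force: [0.7, -0.1, -0.6]
grip_width: 0.0108
gripper_force: 78.0
```

Run:
```python
from h import *
go([.526,.158,.16],154)
```

```text
t 4.03 p [ 0.4754 -0.1188  0.1623] yaw -166.93 z [ 0.0054 -0.0029 -1.    ] F [ 0.7 -0.1 -0.6] M [ 0.02 -0.01  0.01] w 0.0108 g 78.0 q1,6 [ -27.9 -131. ]
shift [-0.2237  0.5164  0.0036] turn z 0.3256
```

Emit:
arm_command:
  commands: [1,-0.034,0.077,0,0,0,0.05,1,-0.067,0.155,0,0,0,0.1,1,-0.1,0.23,0,0,0,0.15,1,-0.134,0.31,0,0,0,0.2,1,-0.168,0.387,0,0,0,0.25,1,-0.2,0.46,0,0,0,0.3,1,-0.224,0.516,0,0,0,0.326,1,-0.224,0.516,0,0,0,0.326,1,-0.224,0.516,0,0,0,0.326,1,-0.224,0.516,0,0,0,0.326]

```text
time_s: 4.87
position: [0.5247, 0.1581, 0.1584]
tool_rot: [[-0.899, 0.438, -0.002], [0.438, 0.899, -0.001], [0.001, -0.001, -1.0]]
ft_force: [-0.3, -0.9, -1.6]
grip_width: 0.0108
gripper_force: 78.5
```

Run:
```python
from h import *
save("wrist","w2"); st()
print(proj("w2",[.4724,.1846,.046]))
im=cv2.imread("pics/w2.png"); cv2.imwrite("pics/w2b.png",cv2.resize(im[20:300,220:420],None,fx=2.1,fy=2.1,interpolation=cv2.INTER_CUBIC))
```

```text
t 4.92 p [0.5248 0.1574 0.1586] yaw 153.94 z [-1.4e-03 -5.0e-04 -1.0e+00] F [-1.2 -0.  -0.4] M [-0.03 -0.05 -0.  ] w 0.011 g 78.5 q1,6 [  4.3 -59.6]
[318.68637007 133.8958398 ]
```

View pics/w2b.png

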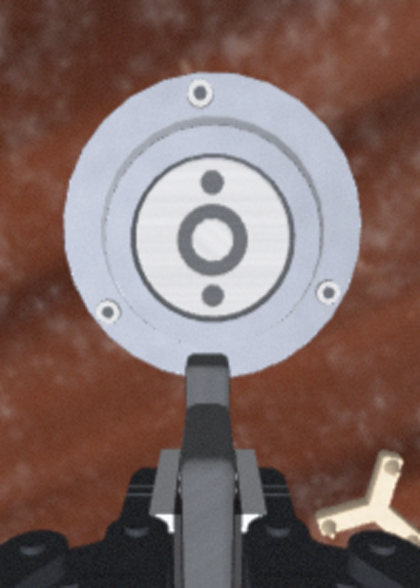

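The crop shows the ring holes at (212.5,182) and (212.5,296), which is (321.2,106.7) and (321.2,161) in the full image and nearly parallel to the tool x. The spanner's crossbar end has its bottom edge at crop v≈353 and its top edge at 366, centred on u≈208.

Run:
```python
from h import *
f=lambda u,v:(220+u/2.1,20+v/2.1)
s=env.observe();p=np.array(s["position"]);R=np.array(s["tool_rot"])
A=ray("w2",*f(212.5,182),.046);B=ray("w2",*f(212.5,296),.046);d=A-B
print("ring",(A+B)/2,np.linalg.norm(d),np.degrees(np.arctan2(d[1],d[0])))
print("bore by edge",(ray("w2",*f(213,153.5),.046)+ray("w2",*f(213,321),.046))/2)
print("ring in tool",R.T@((A+B)/2-p))
zt=p[2]-.0582
for n,u,v,h in(("bar bot",208,353,.018),("bar top",208,366,.034),("hand bot",208,405,.034),("hand top",208,462,.072)):
    print(n,R.T@(ray("w2",*f(u,v),zt+h)-p))
# top-face of foot rim
print("foot",(ray("w2",*f(64,225),.013)+ray("w2",*f(361,225),.013))/2)
```

```text
ring [0.47378949 0.18625576 0.046     ] 0.04432346896241371 154.13394893881505
bore by edge [0.4738819  0.18643259 0.046     ]
ring in tool [0.05833677 0.00364204 0.11268107]
bar bot [0.03027697 0.00174961 0.0402305 ]
bar top [0.03072962 0.00171976 0.02423099]
hand bot [0.01977984 0.0017334  0.02421931]
hand top [ 0.02050952  0.00166294 -0.01377988]
foot [0.46936753 0.18868127 0.013     ]
```

Emit:
arm_command:
  commands: [1,0.04,0.0038,0,0,0,-0.0016,1,0.08,0.0038,0,0,0,-0.0016,1,0.116,0.0038,0,0,0,-0.0016,1,0.116,0.0038,0.04,0,0,-0.0016,1,0.116,0.0038,0.07,0,0,-0.0016,1,0.116,0.0038,0.09,0,0,-0.0016,1,0.116,0.0038,0.097,0,0,-0.0016,1,0.116,0.0038,0.097,0,0,-0.0016,1,0.116,0.0038,0.097,0,0,-0.0016]

```text
time_s: 5.67
position: [0.4742, 0.1847, 0.1112]
tool_rot: [[-0.899, 0.437, 0.0], [0.437, 0.899, -0.0], [-0.0, 0.0, -1.0]]
ft_force: [-0.1, -0.6, -0.1]
grip_width: 0.0108
gripper_force: 78.5
```

Run:
```python
from h import *
st()
```

```text
t 5.67 p [0.4742 0.1847 0.1112] yaw 154.07 z [ 4.e-04 -0.e+00 -1.e+00] F [-0.1 -0.6 -0.1] M [-0.04  0.02  0.  ] w 0.0108 g 78.5 q1,6 [  7.9 -56.1]
```

Emit:
arm_command:
  commands: [1,0.0011,0,0.004,0,0,0,1,0.0011,0,0.008,0,0,0,1,0.0011,0,0.011,0,0,0,1,0.0011,0,0.014,0,0,0,1,0.0011,0,0.017,0,0,0,1,0.0011,0,0.018,0,0,0,1,0.0011,0,0.018,0,0,0]

```text
time_s: 6.25
position: [0.4733, 0.1858, 0.1017]
tool_rot: [[-0.9, 0.436, -0.0], [0.436, 0.9, -0.0], [0.0, -0.0, -1.0]]
ft_force: [-0.0, 0.4, -1.0]
grip_width: 0.0106
gripper_force: 78.5
```

Emit:
arm_command:
  commands: [1,0,0,0.002,0,0,0,1,0,0,0.004,0,0,0,1,0,0,0.006,0,0,0,1,0,0,0.006,0,0,0]

```text
time_s: 6.58
position: [0.4733, 0.1857, 0.0986]
tool_rot: [[-0.9, 0.436, -0.0], [0.436, 0.9, -0.0], [0.0, -0.0, -1.0]]
ft_force: [0.6, 0.3, -1.7]
grip_width: 0.011
gripper_force: 78.5
```

Run:
```python
from h import *
st()
```

```text
t 6.58 p [0.4733 0.1857 0.0986] yaw 154.14 z [-3.e-04 -1.e-04 -1.e+00] F [ 0.6  0.3 -1.7] M [ 0.04 -0.04  0.01] w 0.011 g 78.5 q1,6 [  8.1 -56.1]
```

Emit:
arm_command:
  commands: [1,0,0,0,0,0,0.02,1,0,0,0,0,0,0.04,1,0,0,0,0,0,0.06,1,0,0,0,0,0,0.08,1,0,0,0,0,0,0.1,1,0,0,0,0,0,0.12,1,0,0,0,0,0,0.14,1,0,0,0,0,0,0.16,1,0,0,0,0,0,0.16,1,0,0,0,0,0,0.16]

```text
time_s: 7.42
position: [0.4732, 0.1855, 0.0988]
tool_rot: [[-0.707, 0.707, -0.001], [0.707, 0.707, -0.001], [0.0, -0.001, -1.0]]
ft_force: [-0.4, -2.8, -1.9]
grip_width: 0.0108
gripper_force: 78.5
```

Run:
```python
from h import *
st()
```

```text
t 7.42 p [0.4732 0.1855 0.0988] yaw 135.02 z [-6.e-04 -6.e-04 -1.e+00] F [-0.4 -2.8 -1.9] M [-0.5   0.23  0.13] w 0.0108 g 78.5 q1,6 [  8.1 -36.9]
```

Emit:
arm_command:
  commands: [1,0,0,0,0,0,0.013,1,0,0,0,0,0,0.026,1,0,0,0,0,0,0.039,1,0,0,0,0,0,0.052,1,0,0,0,0,0,0.065,1,0,0,0,0,0,0.065]

```text
time_s: 7.92
position: [0.4732, 0.1855, 0.0988]
tool_rot: [[-0.604, 0.797, -0.001], [0.797, 0.604, -0.001], [-0.0, -0.001, -1.0]]
ft_force: [-1.8, -3.4, -1.2]
grip_width: 0.0114
gripper_force: 78.5
```

Run:
```python
from h import *
st()
```

```text
t 7.92 p [0.4732 0.1855 0.0988] yaw 127.17 z [-6.e-04 -6.e-04 -1.e+00] F [-1.8 -3.4 -1.2] M [-0.6   0.22  0.13] w 0.0114 g 78.5 q1,6 [  8.1 -29.1]
```

Emit:
arm_command:
  commands: [1,0,0,0,0,0,0.0065,1,0,0,0,0,0,0.0125,1,0,0,0,0,0,0.0125]

```text
time_s: 8.17
position: [0.4732, 0.1856, 0.0987]
tool_rot: [[-0.583, 0.813, -0.001], [0.813, 0.583, -0.0], [-0.0, -0.001, -1.0]]
ft_force: [-1.9, -4.1, -1.0]
grip_width: 0.0111
gripper_force: 78.5
```

```bash
python3 -c "from h import *; st()"
```

```text
t 8.17 p [0.4732 0.1856 0.0987] yaw 125.63 z [-6.e-04 -4.e-04 -1.e+00] F [-1.9 -4.1 -1. ] M [-0.85  0.34  0.16] w 0.0111 g 78.5 q1,6 [  8.1 -27.6]
```

Emit:
arm_command:
  commands: [1,0,0,0,0,0,0.0065,1,0,0,0,0,0,0.0125,1,0,0,0,0,0,0.0125]

```text
time_s: 8.42
position: [0.4732, 0.1856, 0.0988]
tool_rot: [[-0.561, 0.828, -0.0], [0.828, 0.561, -0.0], [-0.0, -0.001, -1.0]]
ft_force: [-1.8, -5.2, -1.5]
grip_width: 0.0111
gripper_force: 78.5
```

```bash
python3 -c "from h import *; st()"
```

```text
t 8.42 p [0.4732 0.1856 0.0988] yaw 124.09 z [-5.e-04 -3.e-04 -1.e+00] F [-1.8 -5.2 -1.5] M [-0.98  0.47  0.15] w 0.0111 g 78.5 q1,6 [  8.1 -26. ]
```

Emit:
arm_command:
  commands: [1,0,0,0,0,0,0.0065,1,0,0,0,0,0,0.0125,1,0,0,0,0,0,0.0125]

```text
time_s: 8.67
position: [0.4732, 0.1856, 0.0987]
tool_rot: [[-0.539, 0.842, -0.001], [0.842, 0.539, -0.0], [0.0, -0.001, -1.0]]
ft_force: [-2.4, -5.1, -1.0]
grip_width: 0.0109
gripper_force: 78.5
```

```bash
python3 -c "from h import *; st()"
```

```text
t 8.67 p [0.4732 0.1856 0.0987] yaw 122.61 z [-6.e-04 -3.e-04 -1.e+00] F [-2.4 -5.1 -1. ] M [-0.94  0.42  0.15] w 0.0109 g 78.5 q1,6 [  8.1 -24.5]
```

Emit:
arm_command:
  commands: [1,0,-0.0008,0,0,0,0.0065,1,0,-0.0008,0,0,0,0.0125,1,0,-0.0008,0,0,0,0.0125]

```text
time_s: 8.92
position: [0.4731, 0.1855, 0.0988]
tool_rot: [[-0.516, 0.856, 0.0], [0.856, 0.516, 0.0], [-0.0, 0.0, -1.0]]
ft_force: [-0.8, -4.4, -2.9]
grip_width: 0.0107
gripper_force: 78.4
```

```bash
python3 -c "from h import *; st()"
```

```text
t 8.92 p [0.4731 0.1855 0.0988] yaw 121.08 z [ 1.e-04  0.e+00 -1.e+00] F [-0.8 -4.4 -2.9] M [-0.83  0.19  0.14] w 0.0107 g 78.4 q1,6 [  8. -23.]
```

Emit:
arm_command:
  commands: [1,0,-0.0006,0,0,0,0.0065,1,0,-0.0006,0,0,0,0.0125,1,0,-0.0006,0,0,0,0.0125]

```text
time_s: 9.17
position: [0.473, 0.1855, 0.0988]
tool_rot: [[-0.494, 0.87, 0.001], [0.87, 0.494, 0.0], [-0.0, 0.001, -1.0]]
ft_force: [1.0, -3.6, -4.0]
grip_width: 0.0112
gripper_force: 78.2
```

```bash
python3 -c "from h import *; st()"
```

```text
t 9.17 p [0.473  0.1855 0.0988] yaw 119.58 z [ 6.e-04  2.e-04 -1.e+00] F [ 1.  -3.6 -4. ] M [-0.53 -0.02  0.21] w 0.0112 g 78.2 q1,6 [  8.  -21.5]
```

Emit:
arm_command:
  commands: [1,0,0,0,0,0,0.0065,1,0,0,0,0,0,0.0125,1,0,0,0,0,0,0.0125]

```text
time_s: 9.42
position: [0.4729, 0.1854, 0.0988]
tool_rot: [[-0.471, 0.882, 0.0], [0.882, 0.471, 0.0], [-0.0, 0.0, -1.0]]
ft_force: [-0.0, -2.4, -3.7]
grip_width: 0.011
gripper_force: 78.2
```

```bash
python3 -c "from h import *; st()"
```

```text
t 9.42 p [0.4729 0.1854 0.0988] yaw 118.07 z [ 4.e-04  2.e-04 -1.e+00] F [-0.  -2.4 -3.7] M [-0.56 -0.13  0.18] w 0.011 g 78.2 q1,6 [  8. -20.]
```

Emit:
arm_command:
  commands: [1,0,0,0,0,0,0.0065,1,0,0,0,0,0,0.0125,1,0,0,0,0,0,0.0125]

```text
time_s: 9.67
position: [0.4729, 0.1854, 0.0989]
tool_rot: [[-0.447, 0.894, 0.0], [0.894, 0.447, 0.0], [-0.0, 0.0, -1.0]]
ft_force: [0.7, -3.0, -4.4]
grip_width: 0.0109
gripper_force: 78.1
```

```bash
python3 -c "from h import *; st()"
```

```text
t 9.67 p [0.4729 0.1854 0.0989] yaw 116.58 z [ 4.e-04  1.e-04 -1.e+00] F [ 0.7 -3.  -4.4] M [-0.48 -0.3   0.15] w 0.0109 g 78.1 q1,6 [  8.  -18.5]
```

Emit:
arm_command:
  commands: [1,0,0,0,0,0,0.0065,1,0,0,0,0,0,0.0125,1,0,0,0,0,0,0.0125]

```text
time_s: 9.92
position: [0.4729, 0.1854, 0.0989]
tool_rot: [[-0.424, 0.906, 0.0], [0.906, 0.424, 0.0], [-0.0, 0.0, -1.0]]
ft_force: [1.6, -3.0, -2.9]
grip_width: 0.0106
gripper_force: 78.1
```

```bash
python3 -c "from h import *; st()"
```

```text
t 9.92 p [0.4729 0.1854 0.0989] yaw 115.07 z [ 4.e-04  1.e-04 -1.e+00] F [ 1.6 -3.  -2.9] M [-0.43 -0.36  0.22] w 0.0106 g 78.1 q1,6 [  8. -17.]
```

Emit:
arm_command:
  commands: [1,0,0,0,0,0,0.0065,1,0,0,0,0,0,0.0125,1,0,0,0,0,0,0.0125]

```text
time_s: 10.17
position: [0.4729, 0.1854, 0.0989]
tool_rot: [[-0.4, 0.917, 0.0], [0.917, 0.4, 0.0], [-0.0, 0.0, -1.0]]
ft_force: [2.3, -2.2, -5.1]
grip_width: 0.011
gripper_force: 78.1
```

```bash
python3 -c "from h import *; st()"
```

```text
t 10.17 p [0.4729 0.1854 0.0989] yaw 113.58 z [ 3.e-04  1.e-04 -1.e+00] F [ 2.3 -2.2 -5.1] M [-0.46 -0.39  0.13] w 0.011 g 78.1 q1,6 [  8.  -15.5]
```

Emit:
arm_command:
  commands: [1,0,0,0,0,0,0.0065,1,0,0,0,0,0,0.0125,1,0,0,0,0,0,0.0125]

```text
time_s: 10.42
position: [0.4729, 0.1854, 0.0988]
tool_rot: [[-0.376, 0.927, 0.0], [0.927, 0.376, 0.0], [0.0, 0.0, -1.0]]
ft_force: [2.4, -2.8, -4.7]
grip_width: 0.0112
gripper_force: 78.1
```

```bash
python3 -c "from h import *; st()"
```

```text
t 10.42 p [0.4729 0.1854 0.0988] yaw 112.08 z [ 2.e-04  1.e-04 -1.e+00] F [ 2.4 -2.8 -4.7] M [-0.45 -0.44  0.21] w 0.0112 g 78.1 q1,6 [  8. -14.]
```

Emit:
arm_command:
  commands: [1,0,0,0,0,0,0.0065,1,0,0,0,0,0,0.0125,1,0,0,0,0,0,0.0125]

```text
time_s: 10.67
position: [0.4728, 0.1854, 0.0988]
tool_rot: [[-0.351, 0.936, 0.0], [0.936, 0.351, 0.0], [-0.0, 0.0, -1.0]]
ft_force: [1.7, -2.9, -3.5]
grip_width: 0.011
gripper_force: 78.1
```

```bash
python3 -c "from h import *; st()"
```

```text
t 10.67 p [0.4728 0.1854 0.0988] yaw 110.58 z [ 2.e-04  0.e+00 -1.e+00] F [ 1.7 -2.9 -3.5] M [-0.47 -0.48  0.19] w 0.011 g 78.1 q1,6 [  8.  -12.5]
```

Emit:
arm_command:
  commands: [1,0,0,0,0,0,0.0065,1,0,0,0,0,0,0.0125,1,0,0,0,0,0,0.0125]

```text
time_s: 10.92
position: [0.4728, 0.1854, 0.0989]
tool_rot: [[-0.327, 0.945, 0.0], [0.945, 0.327, 0.0], [-0.0, 0.0, -1.0]]
ft_force: [2.4, -2.4, -4.8]
grip_width: 0.0109
gripper_force: 78.1
```

```bash
python3 -c "from h import *; st()"
```

```text
t 10.92 p [0.4728 0.1854 0.0989] yaw 109.07 z [ 2.e-04  0.e+00 -1.e+00] F [ 2.4 -2.4 -4.8] M [-0.42 -0.46  0.17] w 0.0109 g 78.1 q1,6 [  8. -11.]
```

Emit:
arm_command:
  commands: [1,0,0,0,0,0,0.0065,1,0,0,0,0,0,0.0125,1,0,0,0,0,0,0.0125]

```text
time_s: 11.17
position: [0.4728, 0.1854, 0.0988]
tool_rot: [[-0.302, 0.953, 0.0], [0.953, 0.302, -0.0], [-0.0, 0.0, -1.0]]
ft_force: [3.0, -2.6, -4.4]
grip_width: 0.011
gripper_force: 78.1
```

```bash
python3 -c "from h import *; st()"
```

```text
t 11.17 p [0.4728 0.1854 0.0988] yaw 107.6 z [ 1.e-04 -1.e-04 -1.e+00] F [ 3.  -2.6 -4.4] M [-0.45 -0.57  0.34] w 0.011 g 78.1 q1,6 [ 8.  -9.6]
```

Emit:
arm_command:
  commands: [1,0,0,0,0,0,0.0025,1,0,0,0,0,0,0.0025]

```text
time_s: 11.33
position: [0.4728, 0.1854, 0.0988]
tool_rot: [[-0.298, 0.955, 0.0], [0.955, 0.298, -0.0], [-0.0, 0.0, -1.0]]
ft_force: [2.3, -2.4, -4.0]
grip_width: 0.011
gripper_force: 78.3
```

```bash
python3 -c "from h import *; st()"
```

```text
t 11.33 p [0.4728 0.1854 0.0988] yaw 107.34 z [ 1.e-04 -1.e-04 -1.e+00] F [ 2.3 -2.4 -4. ] M [-0.48 -0.55  0.46] w 0.011 g 78.3 q1,6 [ 8.  -9.3]
```

Mz rose from 0.17 to 0.34 and then 0.46 over 1.8°, so the ring is seated. I'll back off inside the hole play, then lift.

Emit:
arm_command:
  commands: [1,0,0,0,0,0,-0.01,1,0,0,0,0,0,-0.02,1,0,0,0,0,0,-0.02]

```text
time_s: 11.58
position: [0.4726, 0.1855, 0.099]
tool_rot: [[-0.339, 0.941, -0.0], [0.941, 0.339, 0.001], [0.001, -0.0, -1.0]]
ft_force: [1.5, -0.6, -1.5]
grip_width: 0.0111
gripper_force: 78.5
```

```bash
python3 -c "from h import *; st()"
```

```text
t 11.58 p [0.4726 0.1855 0.099 ] yaw 109.81 z [-3.e-04  5.e-04 -1.e+00] F [ 1.5 -0.6 -1.5] M [-0.25 -0.27  0.03] w 0.0111 g 78.5 q1,6 [  8.  -11.8]
```

Free, with Mz ≈ 0. Lifting straight up.

Emit:
arm_command:
  commands: [1,0,0,-0.005,0,0,0,1,0,0,-0.012,0,0,0,1,0,0,-0.02,0,0,0,1,0,0,-0.04,0,0,0,1,0,0,-0.08,0,0,0,1,0,0,-0.13,0,0,0,1,0,0,-0.13,0,0,0,1,0,0,-0.13,0,0,0]

```text
time_s: 12.25
position: [0.473, 0.1856, 0.165]
tool_rot: [[-0.338, 0.941, 0.002], [0.941, 0.338, 0.001], [-0.0, 0.002, -1.0]]
ft_force: [-0.2, 0.2, -1.2]
grip_width: 0.0109
gripper_force: 78.7
```

```bash
python3 -c "from h import *; go([.536,-.105,.16],193.06)"
```

```text
t 12.25 p [0.473  0.1856 0.165 ] yaw 109.74 z [ 2.4e-03  6.0e-04 -1.0e+00] F [-0.2  0.2 -1.2] M [ 0.    0.03 -0.03] w 0.0109 g 78.7 q1,6 [  8.  -11.7]
shift [-0.5896 -0.0776  0.0099] turn z -0.6944
```

Emit:
arm_command:
  commands: [1,-0.05,-0.006,0,0,0,-0.058,1,-0.1,-0.013,0,0,0,-0.116,1,-0.15,-0.02,0,0,0,-0.174,1,-0.2,-0.026,0,0,0,-0.232,1,-0.25,-0.033,0,0,0,-0.29,1,-0.3,-0.04,0.003,0,0,-0.348,1,-0.36,-0.047,0.006,0,0,-0.406,1,-0.42,-0.055,0.01,0,0,-0.464,1,-0.48,-0.063,0.01,0,0,-0.522,1,-0.54,-0.071,0.01,0,0,-0.58,1,-0.59,-0.0776,0.01,0,0,-0.638,1,-0.59,-0.0776,0.01,0,0,-0.694]

```text
time_s: 13.25
position: [0.5362, -0.1093, 0.1575]
tool_rot: [[-0.974, -0.227, -0.001], [-0.227, 0.974, -0.0], [0.001, -0.0, -1.0]]
ft_force: [-0.7, 0.1, -0.1]
grip_width: 0.0109
gripper_force: 78.6
```

Emit:
arm_command:
  commands: [1,0,0,0,0,0,0,1,0,0,0,0,0,0]

```text
time_s: 13.42
position: [0.5353, -0.105, 0.1579]
tool_rot: [[-0.975, -0.222, -0.002], [-0.222, 0.975, 0.001], [0.002, 0.002, -1.0]]
ft_force: [0.2, 0.1, -1.5]
grip_width: 0.011
gripper_force: 78.6
```

Run:
```python
from h import *
save("wrist","w3"); st()
im=cv2.imread("pics/w3.png"); cv2.imwrite("pics/w3b.png",cv2.resize(im[20:300,220:420],None,fx=2.1,fy=2.1,interpolation=cv2.INTER_CUBIC))
```

```text
t 13.47 p [ 0.5354 -0.1046  0.1581] yaw -167.17 z [-0.0016  0.001  -1.    ] F [ 0.2  0.6 -1.2] M [ 0.02 -0.02  0.03] w 0.0112 g 78.6 q1,6 [ -23.5 -126.3]
```

View pics/w3b.png

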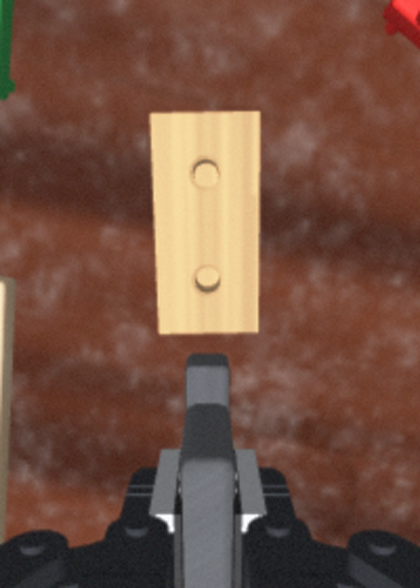

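The stand's holes show at crop (206,173) and (207.5,279). The spanner sits unchanged in the grip.

Run:
```python
from h import *
f=lambda u,v:(220+u/2.1,20+v/2.1)
s=env.observe();p=np.array(s["position"]);R=np.array(s["tool_rot"])
A=ray("w3",*f(206,173),.03);B=ray("w3",*f(207.5,279),.03);d=A-B
print("hole mid",(A+B)/2,np.linalg.norm(d),np.degrees(np.arctan2(d[1],d[0])))
m=R.T@((A+B)/2-p);print("in tool",m)
t=m-[.0003,.0017,0];t[2]=0;w=p+R@t;print("TCP target",w)
go([w[0],w[1],.115],np.degrees(np.arctan2(d[1],d[0])))
```

```text
hole mid [ 0.47449429 -0.11792254  0.03      ] 0.04338791779329123 -166.41231528763933
in tool [0.06212604 0.00040215 0.1282311 ]
TCP target [ 0.47536847 -0.11963683  0.15822828]
t 13.47 p [ 0.5354 -0.1046  0.1581] yaw -167.17 z [-0.0016  0.001  -1.    ] F [ 0.2  0.6 -1.2] M [ 0.02 -0.02  0.03] w 0.0112 g 78.6 q1,6 [ -23.5 -126.3]
shift [ 0.1235 -0.0027  0.0865] turn z -0.0063
```

Emit:
arm_command:
  commands: [1,0.04,-0.0025,0,0,0,-0.005,1,0.08,-0.0025,0,0,0,-0.005,1,0.1235,-0.0025,0,0,0,-0.005,1,0.1235,-0.0025,0.03,0,0,-0.005,1,0.1235,-0.0025,0.07,0,0,-0.005,1,0.1235,-0.0025,0.1,0,0,-0.005,1,0.1235,-0.0025,0.12,0,0,-0.005,1,0.1235,-0.0025,0.12,0,0,-0.005,1,0.1235,-0.0025,0.12,0,0,-0.005]

```text
time_s: 14.22
position: [0.4758, -0.1198, 0.0988]
tool_rot: [[-0.972, -0.235, -0.001], [-0.235, 0.972, 0.001], [0.001, 0.001, -1.0]]
ft_force: [0.6, -1.0, -0.8]
grip_width: 0.0111
gripper_force: 78.6
```

```bash
python3 -c "from h import *; go([.4752,-.119,.0715],193.4)"
```

```text
t 14.22 p [ 0.4758 -0.1198  0.0988] yaw -166.43 z [-9.e-04  6.e-04 -1.e+00] F [ 0.6 -1.  -0.8] M [ 0.04  0.04 -0.  ] w 0.0111 g 78.6 q1,6 [ -28.  -131.6]
shift [0.0009 0.0018 0.0545] turn z 0.0014
```

Emit:
arm_command:
  commands: [1,0.001,0.0015,0.01,0,0,0,1,0.001,0.0015,0.018,0,0,0,1,0.001,0.0015,0.026,0,0,0,1,0.001,0.0015,0.03,0,0,0,1,0.001,0.0015,0.03,0,0,0]

```text
time_s: 14.63
position: [0.4752, -0.1198, 0.0835]
tool_rot: [[-0.972, -0.235, -0.001], [-0.235, 0.972, 0.0], [0.0, 0.0, -1.0]]
ft_force: [-0.5, 0.0, -0.8]
grip_width: 0.0106
gripper_force: 78.6
```

```bash
python3 -c "from h import *; go([.4752,-.119,.0715],193.4)"
```

```text
t 14.63 p [ 0.4752 -0.1198  0.0835] yaw -166.4 z [-6.e-04  3.e-04 -1.e+00] F [-0.5  0.  -0.8] M [ 0.02 -0.05  0.02] w 0.0106 g 78.6 q1,6 [ -28.  -131.6]
shift [-0.0004  0.0016  0.0239] turn z 0.0017
```

Pins are 4.5 mm into the holes with no force. Continuing down.

Emit:
arm_command:
  commands: [1,0,0.0008,0.008,0,0,0,1,0,0.0008,0.016,0,0,0,1,0,0.0008,0.022,0,0,0,1,0,0.0008,0.025,0,0,0,1,0,0.0008,0.026,0,0,0,1,0,0.0008,0.026,0,0,0]

```text
time_s: 15.13
position: [0.4752, -0.1195, 0.0707]
tool_rot: [[-0.972, -0.235, -0.0], [-0.235, 0.972, 0.0], [0.0, 0.0, -1.0]]
ft_force: [-0.3, 0.2, -0.9]
grip_width: 0.0109
gripper_force: 78.6
```

```bash
python3 -c "from h import *; st()"
```

```text
t 15.13 p [ 0.4752 -0.1195  0.0707] yaw -166.38 z [-3.e-04  1.e-04 -1.e+00] F [-0.3  0.2 -0.9] M [0.   0.02 0.02] w 0.0109 g 78.6 q1,6 [ -28.  -131.6]
```

Emit:
arm_command:
  commands: [1,0,0,0.001,0,0,0,1,0,0,0.0012,0,0,0,0.6,0,0,0.0012,0,0,0,0.3,0,0,0.0012,0,0,0,0,0,0,0.0012,0,0,0,0,0,0,0.0012,0,0,0,0,0,0,0.0012,0,0,0,0,0,0,0.0012,0,0,0]
  newtons: 40

```text
time_s: 15.8
position: [0.4753, -0.1195, 0.0703]
tool_rot: [[-0.972, -0.235, 0.0], [-0.235, 0.972, -0.0], [-0.0, -0.0, -1.0]]
ft_force: [0.0, -0.1, 0.4]
grip_width: 0.0429
gripper_force: 0.0
```

```bash
python3 -c "from h import *; st()"
```

```text
t 15.8 p [ 0.4753 -0.1195  0.0703] yaw -166.38 z [ 1.e-04 -0.e+00 -1.e+00] F [ 0.  -0.1  0.4] M [-0.01  0.01 -0.  ] w 0.0429 g 0.0 q1,6 [ -28.  -131.6]
```

Emit:
arm_command:
  commands: [0,0,0,-0.03,0,0,0,0,0,0,-0.08,0,0,0,0,0,0,-0.15,0,0,0,0,0,0,-0.23,0,0,0,0,0,0,-0.3,0,0,0,0,0,0,-0.3,0,0,0,0,0,0,-0.3,0,0,0]

```text
time_s: 16.38
position: [0.4757, -0.1197, 0.2218]
tool_rot: [[-0.972, -0.235, 0.004], [-0.235, 0.972, -0.002], [-0.003, -0.003, -1.0]]
ft_force: [-1.2, 0.3, -0.5]
grip_width: 0.0425
gripper_force: 0.0
```

Run:
```python
from h import *
save("wrist","w4");save("top","top4");save("side","side4");st()
crop("w4",270,110,100,130,4,"a");crop("top4",180,180,80,104,5,"b")
cv2.imwrite("pics/f.png",np.hstack([cv2.resize(cv2.imread("pics/a.png"),(400,520)),cv2.imread("pics/b.png")]))
```

```text
t 16.53 p [ 0.4747 -0.1193  0.219 ] yaw -166.39 z [-0.0023  0.0012 -1.    ] F [-0.3  0.4  1. ] M [-0.02 -0.02 -0.02] w 0.0428 g 0.0 q1,6 [ -28.  -131.6]
```

View pics/f.png

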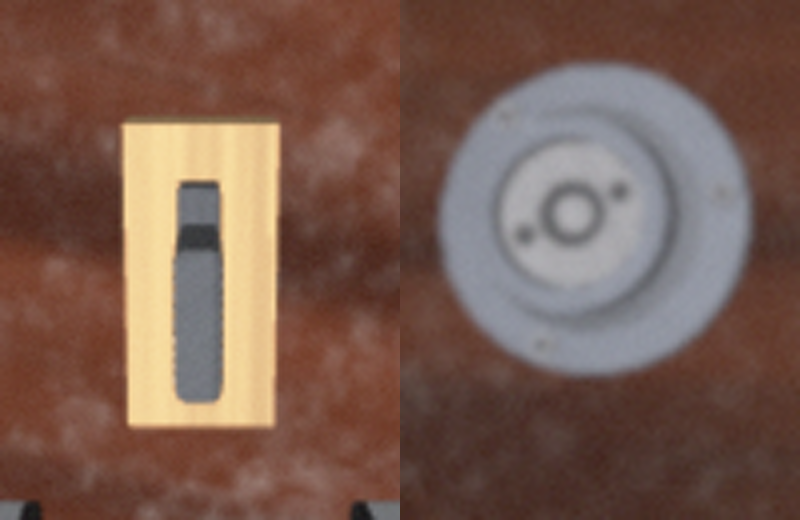

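The spanner stands upright and centred in its stand. The ring's holes have turned about 40° clockwise, to crop (620,191) and (525,236), which matches the stop I felt.

```bash
python3 -c "from h import *; print(env.close_job())"
```

```text
the job is handed in; nothing more can be done
None
```

I turned the ring about 40° clockwise until the moment rose steeply to about 0.46 N m against its stop, then put the spanner back upright in its stand, let go, and handed in the job at about 16.5 s; no verdict was returned.

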